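# Complete the rotor row and bring the spread circlip to the groove

### The arm

A 6-joint arm with a two-finger parallel gripper is mounted at the origin on the work surface. World frame = base frame: x ahead of the robot, y to its left, z up, the work surface at z = 0. Lengths are in m, angles in rad, forces in N, time in s.
With the tool pointing down it reaches from about 0.3 to 0.875 m from the base axis. Payload 6.4 kg.
Tool frame: the origin (TCP) lies between the finger pads; the fingertips stand ctrl.tip_extent ahead of it and the grasp point (between the pads) is the TCP (ctrl.tip_extent is the distance from the TCP to the fingertips, in m); z points along the fingers, y is the line along which they close (so a half turn about z gives the same grasp; the last joint's range is limited). The gripper opens to 85 mm and grips with 20 to 120 N. Pads are 22 mm wide; open, the fingers measure 114 mm over their backs; the gripper's body (76 mm by 85 mm) begins 54 mm behind the grasp point. The pads swing forward as they close: fully open they stand 13 mm farther back than shut.
Start: joints at [-1.456, 0.181, 1.607, -0, 1.354, -0.206], TCP at [0.181, -0.546, 0.223] pointing down, gripper open.
Joint ranges: [-2.99, 2.99], [-0.89, 2.07], [0.3, 2.58], [-1.14, 4.28], [0, 2.63], [-3.12, 3.12]. Speed limits (rad/s): [2.57, 2.57, 3.01, 3.14, 3.14, 3.14].

### API

Orientations are given as a unit quaternion [w, x, y, z].
In Python, from bench import ctrl gives the robot as it stands.
- The arm moves only by the tool send_rows, never from a script. Its arguments are lists of equal length, an entry for each row: "dr": the turn, a rotation vector about the tool's x, y, z in units of 6 degrees (1.0 is 6 degrees), a list of three; "xyz": the shift along the tool's x, y, z in cm, a list of three; "jaw": the opening in per cent of the stroke, from 0 (shut) to 100 (fully open). In form: {"dr": [[wx, wy, wz], ...], "xyz": [[dx, dy, dz], ...], "jaw": [jaw, ...]}. A call has exactly 8 rows; each row is the pose to reach, as a shift and turn from the pose commanded when the call began, along the tool's axes at that moment; what a row does not reach only later rows make up. A row lasts 1/8 s, in which the tool goes at most 62.5 mm and 10.7 degrees, less where a joint would pass 70% of its speed; a pose out of reach is approached as far as the arm can. A call with a gripper value outside its range is refused whole. The fingers move at their own pace and stop on an object; the grip force is fixed at half the most. Time passes only in rows, so rows that repeat a pose let the fingers close, or fill a call up. It gives the time, the measured TCP pose, the force, the opening and the grip force at its end, in the units of the state.
- ctrl.get_obs(): the state, without advancing time (a new reading comes with each control period).
- ctrl.camera(name): name is "scene" or "top" or "wrist"; returns the picture (400x640x3 uint8, red, green, blue); there is no depth.
- ctrl.calibration(name): a dict with "camera_matrix" (3x3 intrinsics, pixels), "world_from_camera" (4x4, takes a point from camera to world coordinates). Camera axes: x right, y up, looking along -z (the intrinsics and any distortion apply to the point x, -y, -z); pixel columns grow to the right and rows downward; lengths in m; the calibration is good to about 2 mm. A picture is of the moment at which its call begins: read the wrist's pose just before it. calibration takes no time and is no camera call; for the wrist camera it gives the pose at the moment of the call.
- ctrl.hand_in(): hands the job in; it is judged then, once.
The state is a dict: "time_s": time; "q": joint angles; "dq": joint speeds; "joint_efforts": joint torques, N m; "eef_pos": TCP position; "eef_rot": TCP orientation; "wrist_force": force on the tool from outside, world axes, zero at the start; "torque": the same for the moment, N m; "opening": opening from 0.0 (shut) to 1.0 (fully open); "grasp_force": force on a finger pad.
Only numpy, scipy, OpenCV 4.12 (cv2) and the standard library are available. Lean on these libraries where they do the work, as an engineer would, in place of code of your own. Each camera call takes 0.05 s, during which the arm holds its last target. There are 200 camera calls.

### The job

Stand the loose rotor upright in the free nest of the wooden rack, so that the three rotors make one neat row, and let go of it. Then squeeze the circlip pliers by their handles so that the clip on their tips spreads, lift them from their stand, and bring the spread clip down over the end of that rotor's axle stub until it is level with the groove. Finish there while still holding: handles squeezed, clip spread around the groove, the pliers carried by the robot alone; leave the two finished rotors and the other things on the bench as they are.

Things in the scene. Friction and masses are not known exactly. Their poses are not given: they have to be found in the camera images.
- rotor_center (a point): Centre, half-way up, of the loose vacuum-motor rotor standing upright on the bench, 100 mm tall, 0.35 to 0.55 kg. From its foot up: dark slotted steel stack 54 mm wide to 45 mm, copper winding to 53 mm, then the round steel axle stub, 24 mm wide, to 100 mm (top 3 mm bevelled). z up along the axle. Grip the stub, about 28 mm above this point. It has no clip.
- rotor_groove (a point): Centre of the groove on the loose rotor's axle: a dark band 8 mm high cut 1.5 mm deep in the stub, its middle 84 mm above the rotor's foot and 16 mm below the stub's end. On the axle's centre line, z up along the axle.
- free_place (a point): Centre of the floor of the free nest of the wooden rack, marked by a black rubber disc; any of the three nests may be free. The rack is a fixed board 110 x 340 x 24 mm with three round nests in a row, 110 mm from centre to centre, each 62 mm wide and 8 mm deep (floor 16 mm above the bench). z is up, y runs along the row.
- done_a: A finished rotor standing in one of the rack's nests, same shape as the loose one but with a steel clip in its groove. Origin at the centre of its foot.
- done_b: The other finished rotor in the rack, alike. Origin at the centre of its foot.
- pliers_grip (a point): Where to grip the circlip pliers, mid-way between their handles. They stand upright, tips down: z up along them, handles to either side along y (the line to squeeze along), x towards the clip. Handles: black, 16 mm wide (x), 8 mm thick, from 43 mm below to 25 mm above this point; outside width here 49 mm at rest, 30 mm squeezed to the stop, then parallel.
- clip_center (a point): Centre of the spread opening of the steel snap ring held level on the pliers' tips: 8.5 mm towards +x from the pliers' axis and 123 mm below pliers_grip, axes as there, fixed to the pliers. Half-way up the ring, which is 4 mm thick, open towards -x, 22 mm wide inside at rest (too small for the axle), 30 mm when spread. 58 mm of free height above it.
- lever_l (a joint): Squeeze of the pliers: angle of a handle in rad, 0 at rest (clip closed) to 0.17 at the hard stop (clip fully spread). Both handles move alike. A spring opens them: about 5 N on each handle squeezes them fully.
- pliers: The pliers' pivot part, 0.27 kg in all; origin on their axis 125 mm below pliers_grip. Its crossbar, 57 to 63 mm below that point, rests on the four posts of a grey fixed stand (72 mm high) between 5 mm lips; lift straight up by 80 mm to clear the stand. Grip it by the handles, not here.
- rotor: The loose rotor again; origin at the centre of its foot.
- grease: White jar with a black lid, 60 mm wide, 70 mm tall, to be left alone.
- pot: Aluminium motor cover, 100 mm wide, 78 mm tall, to be left alone.
- spray: White bottle, 60 mm wide, 170 mm tall, to be left alone.
- bearing: Steel ball bearing ring lying flat, 36 mm wide, 12 mm high, to be left alone.
- driver: Screwdriver lying on the bench beyond, to be left alone.
- nippers: Nippers with black handles lying on the bench, to be left alone.

How it is judged:
By the outcome, as a careful person would: the job done as asked, in the order asked, and still so for the second after the job is handed in, while the arm keeps its last pose, push and grip.
It also fails if it takes over 56 s, if anything falls off the work surface, if the arm or the gripper's body presses on something with over 40 N, if the wrist force passes 120 N, or if a joint passes its speed limit or range.

## Working session

There is one attempt and no reset: what is moved stays moved. The work goes in short steps, Python scripts to look and compute and a tool call to move; the robot and the scene stay as the last step left them, time stands still between calls to the robot, and variables do not carry over. Pictures are saved under pics/ and viewed, at most 10 in all, crops included, and the job is handed in when it is done.

Besides the shell and the picture viewer there is one more tool, called after "Emit:" as name(argument=value, ...), one argument or row to a line, values as JSON. send_rows: Moves the arm, as the interface text tells. Its arguments: {"type":"object","properties":{"dr":{"type":"array","items":{"type":"array","items":{"type":"number"}}},"xyz":{"type":"array","items":{"type":"array","items":{"type":"number"}}},"jaw":{"type":"array","items":{"type":"number"}}},"required":["dr","xyz","jaw"]}

```bash
mkdir -p pics; cat > h.py <<'E'
import numpy as np, cv2
from bench import ctrl
np.set_printoptions(precision=4,suppress=True)
def ray(cal,u,v):
    K=np.array(cal["camera_matrix"]);T=np.array(cal["world_from_camera"])
    d=np.linalg.inv(K)@[u,v,1]; d=T[:3,:3]@[d[0],-d[1],-d[2]]
    return T[:3,3],d
def at_z(name,u,v,z):
    o,d=ray(ctrl.calibration(name),u,v); return o+d*(z-o[2])/d[2]
def proj(name,p):
    c=ctrl.calibration(name);T=np.linalg.inv(np.array(c["world_from_camera"]));q=T[:3,:3]@np.array(p)+T[:3,3]
    w=np.array(c["camera_matrix"])@[q[0],-q[1],-q[2]];return w[:2]/w[2]
def save(name,fn):
    im=ctrl.camera(name); cv2.imwrite("pics/"+fn,cv2.cvtColor(im,cv2.COLOR_RGB2BGR)); return im
E
python3 - <<'E'
from h import *
a=save("top","top.png");b=save("scene","scene.png")
cv2.imwrite("pics/both.png",cv2.cvtColor(cv2.resize(np.vstack([a,b]),(480,600)),cv2.COLOR_RGB2BGR))
print(ctrl.calibration("top"),ctrl.calibration("scene"),ctrl.get_obs(),ctrl.tip_extent)
E
```

```text
{'camera_matrix': array([[419.3215,   0.    , 321.6369],
       [  0.    , 419.3215, 202.1432],
       [  0.    ,   0.    ,   1.    ]]), 'world_from_camera': array([[ 0.0037,  0.9964, -0.0847,  0.4408],
       [-0.9999,  0.0026, -0.0125, -0.0292],
       [-0.0122,  0.0847,  0.9963,  1.2137],
       [ 0.    ,  0.    ,  0.    ,  1.    ]])} {'camera_matrix': array([[406.6569,   0.    , 318.5579],
       [  0.    , 406.6569, 194.8382],
       [  0.    ,   0.    ,   1.    ]]), 'world_from_camera': array([[ 0.7387, -0.4704,  0.4828,  1.1095],
       [ 0.674 ,  0.5062, -0.538 , -0.6331],
       [ 0.0087,  0.7228,  0.691 ,  0.9232],
       [ 0.    ,  0.    ,  0.    ,  1.    ]])} {'time_s': 0.1, 'q': array([-1.4563,  0.1815,  1.6079, -0.    ,  1.3538, -0.2063]), 'dq': array([-0.0017, -0.0012, -0.003 ,  0.0005, -0.0001,  0.0014]), 'joint_efforts': array([  0.0005, -44.5879, -35.2235,  -0.0002,   0.0042,   0.0001]), 'eef_pos': array([ 0.1813, -0.5451,  0.2225]), 'eef_rot': array([-0.0008,  0.9872,  0.1597,  0.    ]), 'wrist_force': array([ 0.3208, -0.0336, -0.2295]), 'torque': array([-0.0229, -0.0315, -0.0162]), 'grasp_force': 0.0, 'opening': 0.9969387812846527} 0.019
```

View pics/top.png

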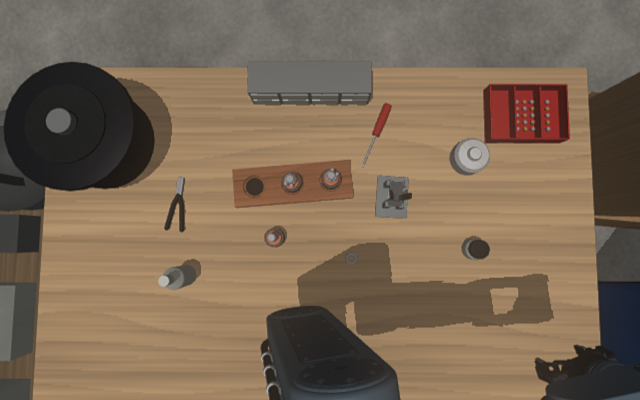

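View pics/scene.png

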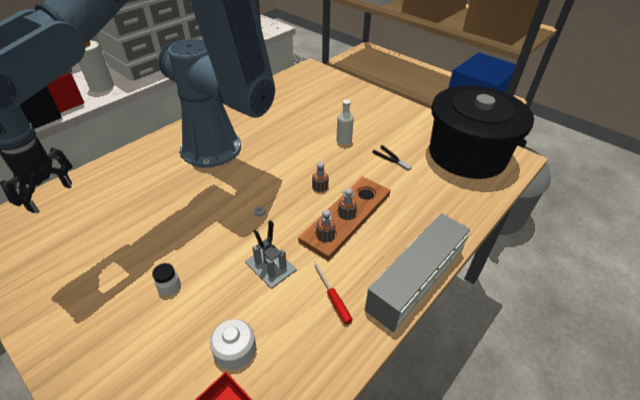

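```bash
python3 - <<'E'
from h import *
def crop(fn,x0,y0,w,h,s,o):
    im=cv2.imread("pics/"+fn)[y0:y0+h,x0:x0+w]
    im=cv2.resize(im,None,fx=s,fy=s,interpolation=cv2.INTER_CUBIC)
    for i in range(0,w,10):
        cv2.line(im,(i*s,0),(i*s,8 if i%50 else 16),(0,255,255),1)
        if i%20==0: cv2.putText(im,str(x0+i),(i*s,24),0,.4,(0,255,255),1)
    for i in range(0,h,10):
        cv2.line(im,(0,i*s),(8,i*s),(0,255,255),1)
        if i%20==0: cv2.putText(im,str(y0+i),(10,i*s+4),0,.4,(0,255,255),1)
    cv2.imwrite("pics/"+o,im)
crop("top.png",225,155,195,100,4,"c1.png")
crop("scene.png",240,155,155,135,5,"c2.png"); 
im=cv2.imread("pics/c2.png");print(im.shape); cv2.imwrite("pics/c2.png",cv2.resize(im,(int(im.shape[1]*600/675),600)))
E
```

```text
(675, 775, 3)
```

View pics/c1.png

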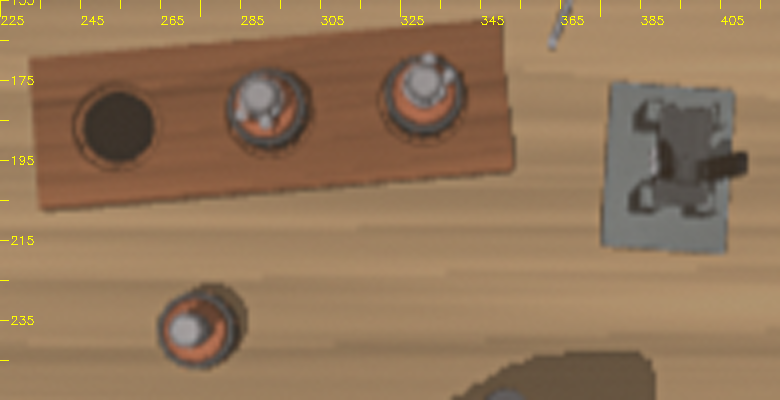

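View pics/c2.png

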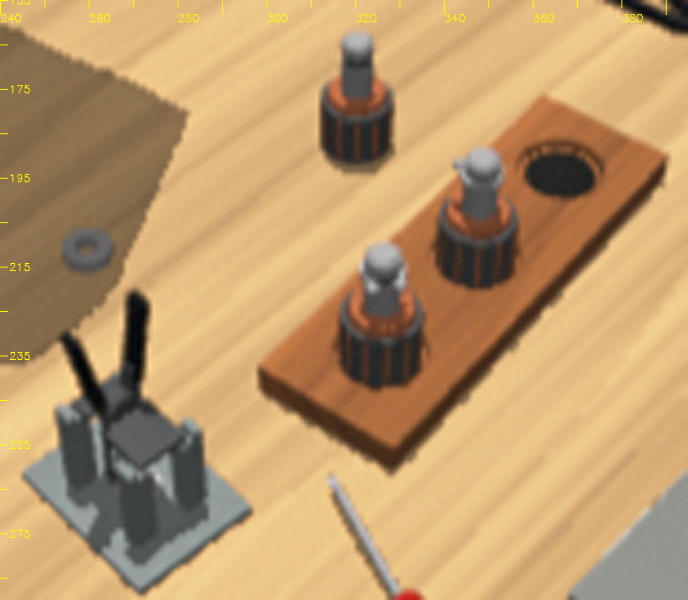

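```bash
cat >> h.py <<'E'
def tri(pt,ps):
    A=[];b=[]
    for n,(u,v) in (("top",pt),("scene",ps)):
        o,d=ray(ctrl.calibration(n),u,v);d=d/np.linalg.norm(d);P=np.eye(3)-np.outer(d,d);A.append(P);b.append(P@o)
    return np.linalg.lstsq(np.vstack(A),np.hstack(b),rcond=None)[0]
E
python3 - <<'E'
from h import *
for n,t,s,z in [("rotor",(271.5,237.5),(320.3,165.5),.1),("nest",(253.75,186.75),(366,194),.016),("a",(290,178.5),(348.5,191.5),.116),("b",(331,176.5),(325.7,214),.116)]:
    print(n,at_z("top",*t,z),at_z("scene",*s,z),tri(t,s))
# rack corners z=.024 in top
for c in [(30,58),(500,20),(515,170),(42,210)]: print("rack",at_z("top",225+c[0]/4,155+c[1]/4,.024))
for c in [(611,82),(734,90),(725,252),(602,245)]: print("stand",at_z("top",225+c[0]/4,155+c[1]/4,.005))
for c in [(24,475),(140,592),(252,510)]: print("stand s",at_z("scene",240+c[0]/4.444,155+c[1]/4.444,.005))
for c in [(136,295),(66,337)]: print("handle tops s",at_z("scene",240+c[0]/4.444,155+c[1]/4.444,.157))
print("handle t", at_z("top",225+745/4,155+165/4,.157))
for c in [(640,115),(715,115),(640,203),(700,207)]: print("posts t",at_z("top",225+c[0]/4,155+c[1]/4,.072))
E
```

```text
rotor [0.4411 0.1173 0.1   ] [0.4476 0.1111 0.1   ] [0.4411 0.1184 0.0919]
nest [0.5866 0.1816 0.016 ] [0.5856 0.181  0.016 ] [0.5861 0.1811 0.0164]
a [0.5966 0.0684 0.116 ] [0.5996 0.065  0.116 ] [0.5971 0.0687 0.1118]
b [ 0.6021 -0.0399  0.116 ] [ 0.611  -0.0473  0.116 ] [ 0.604  -0.0397  0.1051]
rack [0.6354 0.2423 0.024 ]
rack [ 0.6635 -0.0952  0.024 ]
rack [ 0.5554 -0.1057  0.024 ]
rack [0.5259 0.2313 0.024 ]
stand [ 0.6216 -0.1767  0.005 ]
stand [ 0.6159 -0.2657  0.005 ]
stand [ 0.4984 -0.2576  0.005 ]
stand [ 0.5032 -0.1693  0.005 ]
stand s [ 0.5008 -0.256   0.005 ]
stand s [ 0.6169 -0.2651  0.005 ]
stand s [ 0.6242 -0.1781  0.005 ]
handle tops s [ 0.5506 -0.192   0.157 ]
handle tops s [ 0.5453 -0.2403  0.157 ]
handle t [ 0.5461 -0.2422  0.157 ]
posts t [ 0.5888 -0.1882  0.072 ]
posts t [ 0.5889 -0.2394  0.072 ]
posts t [ 0.5284 -0.1876  0.072 ]
posts t [ 0.5258 -0.2284  0.072 ]
```

```bash
python3 - <<'E'
from h import *
from scipy.spatial.transform import Rotation as R
c=ctrl.calibration("wrist");o=ctrl.get_obs();q=o["eef_rot"]
W=np.eye(4);W[:3,:3]=R.from_quat([*q[1:],q[0]]).as_matrix();W[:3,3]=o["eef_pos"]
print(c["camera_matrix"],np.linalg.inv(W)@c["world_from_camera"])
def shift(p,yaw): # call args from present
    d=W[:3,:3].T@(np.array(p)-W[:3,3]);r=R.from_matrix(W[:3,:3].T@np.array([[np.cos(yaw),np.sin(yaw),0],[np.sin(yaw),-np.cos(yaw),0],[0,0,-1]])).as_rotvec()
    return d*100,np.degrees(r)/6
for p in [(.40,-.217,.25),(.441,.1175,.24)]: print(shift(p,0))
E
```

```text
[[285.4781   0.     316.6947]
 [  0.     285.4781 200.7204]
 [  0.       0.       1.    ]] [[ 0.0016  0.9581  0.2865  0.073 ]
 [ 1.     -0.0014 -0.0008  0.0001]
 [-0.0003  0.2865 -0.9581 -0.151 ]
 [ 0.      0.      0.      1.    ]]
(array([ 31.1053, -24.2487,  -2.7049]), array([-0.0152, -0.0007,  3.0631]))
(array([ 45.5426, -54.6982,  -1.6527]), array([-0.0152, -0.0007,  3.0631]))
```

Emit:
send_rows(
  dr=[
    [0, 0, 0.5],
    [0, 0, 1],
    [0, 0, 1.5],
    [0, 0, 2],
    [0, 0, 2.5],
    [0, 0, 3.06],
    [0, 0, 3.06],
    [0, 0, 3.06],
  ],
  xyz=[
    [5, 0, 1],
    [10, 0, 2],
    [15, -0.3, 3],
    [20, -0.4, 4],
    [25, -0.5, 5],
    [28.5, -0.5, 6.25],
    [28.5, -0.5, 6.25],
    [28.5, -0.5, 6.25],
  ],
  jaw=[100, 100, 100, 100, 100, 100, 100, 100],
)

```text
time_s: 1.1
eef_pos: [0.4497, -0.451, 0.1605]
eef_rot: [-0.0, 1.0, 0.001, -0.0]
wrist_force: [-0.2, -1.4, -1.0]
opening: 1.002
grasp_force: 0.0
```

```bash
cat >> h.py <<'E'
from scipy.spatial.transform import Rotation as R
def shift(p,yaw):
    o=ctrl.get_obs();q=o["eef_rot"];M=R.from_quat([*q[1:],q[0]]).as_matrix()
    T=np.array([[np.cos(yaw),np.sin(yaw),0],[np.sin(yaw),-np.cos(yaw),0],[0,0,-1]])
    return M.T@(np.array(p)-o["eef_pos"])*100,R.from_matrix(M.T@T).as_rotvec(True)/6
E
python3 - <<'E'
from h import *
o=ctrl.get_obs();print(o["time_s"],o["eef_pos"],o["eef_rot"])
p=proj("wrist",(.55,-.215,.08)).astype(int);print(p)
im=save("wrist","w1.png");x0=max(0,p[0]-120);y0=max(0,p[1]-90)
print(x0,y0)
c=im[y0:y0+180,x0:x0+240]
cv2.imwrite("pics/w1c.png",cv2.cvtColor(cv2.resize(c,None,fx=3.3,fy=3.3,interpolation=cv2.INTER_CUBIC),cv2.COLOR_RGB2BGR))
print(shift((.441,.1175,.22),0))
E
```

```text
1.1 [ 0.4497 -0.451   0.1605] [-0.0002  1.      0.0006 -0.0004]
[ 1 76]
0 0
(array([ -0.8378, -56.9043,  -5.9189]), array([0.0013, 0.0036, 0.0015]))
```

View pics/w1c.png

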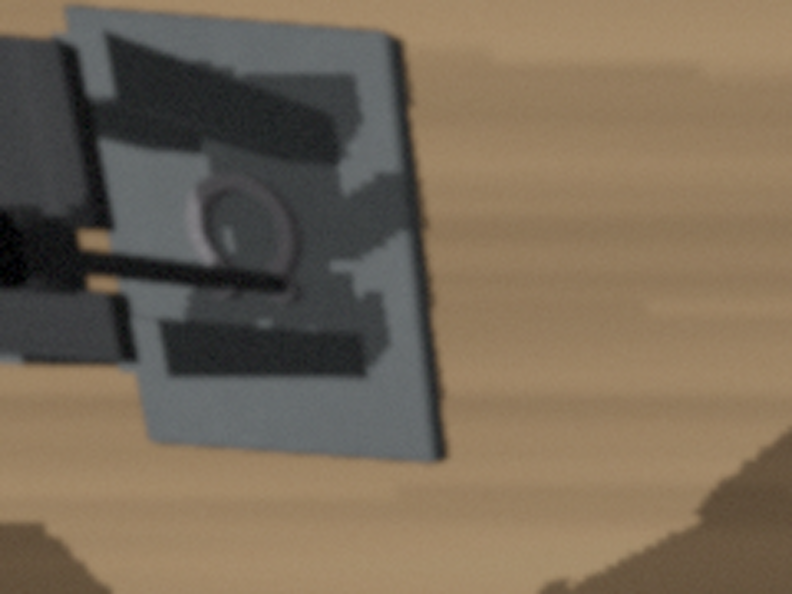

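Emit:
send_rows(
  dr=[
    [0, 0, 0],
    [0, 0, 0],
    [0, 0, 0],
    [0, 0, 0],
    [0, 0, 0],
    [0, 0, 0],
    [0, 0, 0],
    [0, 0, 0],
  ],
  xyz=[
    [-0.1, -6, -2],
    [-0.2, -12, -4],
    [-0.3, -18, -5.9],
    [-0.4, -24, -5.9],
    [-0.5, -30, -5.9],
    [-0.6, -36, -5.9],
    [-0.7, -42, -5.9],
    [-0.84, -48, -5.9],
  ],
  jaw=[100, 100, 100, 100, 100, 100, 100, 100],
)

```text
time_s: 2.15
eef_pos: [0.4414, 0.0296, 0.2207]
eef_rot: [0.0, 1.0, -0.001, 0.001]
wrist_force: [0.7, 0.3, 0.4]
opening: 0.998
grasp_force: 0.0
```

Emit:
send_rows(
  dr=[
    [0, 0, 0],
    [0, 0, 0],
    [0, 0, 0],
    [0, 0, 0],
    [0, 0, 0],
    [0, 0, 0],
    [0, 0, 0],
    [0, 0, 0],
  ],
  xyz=[
    [0, -5, 0],
    [0, -8.9, 0],
    [0, -8.9, 2],
    [0, -8.9, 4],
    [0, -8.9, 4],
    [0, -8.9, 4],
    [0, -8.9, 4],
    [0, -8.9, 4],
  ],
  jaw=[100, 100, 100, 100, 100, 100, 100, 100],
)

```text
time_s: 3.15
eef_pos: [0.4421, 0.1178, 0.1805]
eef_rot: [-0.0, 1.0, 0.0, 0.001]
wrist_force: [0.1, -0.0, -0.3]
opening: 0.999
grasp_force: 0.0
```

```bash
python3 - <<'E'
from h import *
o=ctrl.get_obs();print(o["time_s"],o["eef_pos"],o["eef_rot"])
print(proj("wrist",(.441,.1175,.1)),proj("wrist",(.441,.1175,.0)))
im=save("wrist","w2.png")
c=im[40:340,140:520]
cv2.imwrite("pics/w2c.png",cv2.cvtColor(cv2.resize(c,None,fx=2,fy=2,interpolation=cv2.INTER_CUBIC),cv2.COLOR_RGB2BGR))
E
```

```text
3.15 [0.4421 0.1178 0.1805] [-0.      1.      0.      0.0006]
[316.5888 206.3562] [316.6135 180.7366]
```

View pics/w2c.png

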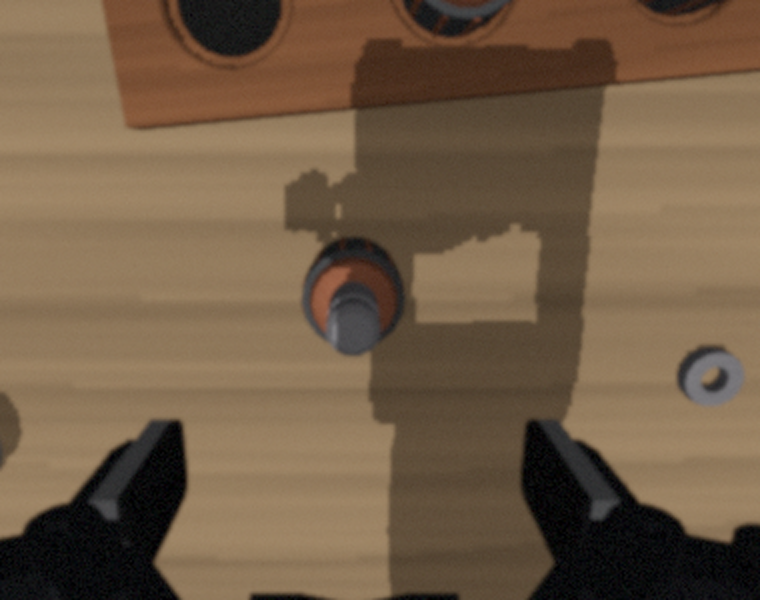

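Emit:
send_rows(
  dr=[
    [0, 0, 0],
    [0, 0, 0],
    [0, 0, 0],
    [0, 0, 0],
    [0, 0, 0],
    [0, 0, 0],
    [0, 0, 0],
    [0, 0, 0],
  ],
  xyz=[
    [0.08, 0, 3],
    [0.08, 0, 6],
    [0.08, 0, 9],
    [0.08, 0, 10.2],
    [0.08, 0, 10.2],
    [0.08, 0, 10.2],
    [0.08, 0, 10.2],
    [0.08, 0, 10.2],
  ],
  jaw=[100, 100, 100, 60, 30, 10, 10, 10],
)

```text
time_s: 4.2
eef_pos: [0.4436, 0.1182, 0.0794]
eef_rot: [-0.0, 1.0, 0.0, 0.001]
wrist_force: [-1.7, 1.0, 6.2]
opening: 0.244
grasp_force: 58.7
```

Emit:
send_rows(
  dr=[
    [0, 0, 0],
    [0, 0, 0],
    [0, 0, 0],
    [0, 0, 0],
    [0, 0, 0],
    [0, 0, 0],
    [0, 0, 0],
    [0, 0, 0],
  ],
  xyz=[
    [0, 0, 0],
    [0, 0, 0],
    [0, 0, 0],
    [0, 0, 0],
    [0, 0, -1],
    [0, 0, -3],
    [0, 0, -5],
    [0, 0, -6],
  ],
  jaw=[10, 10, 10, 10, 10, 10, 10, 10],
)

```text
time_s: 5.2
eef_pos: [0.4427, 0.1179, 0.139]
eef_rot: [0.0, 1.0, 0.0, 0.001]
wrist_force: [0.2, -0.2, -5.9]
opening: 0.245
grasp_force: 59.5
```

```bash
python3 - <<'E'
from h import *
o=ctrl.get_obs();print(o["time_s"],o["eef_pos"],o["eef_rot"],o["opening"],o["grasp_force"],o["wrist_force"])
print(shift((.586,.1798,.15),0))
for u,v in [(243,232),(243,290),(195,215),(295,225)]: pass
E
```

```text
5.2 [0.4427 0.1179 0.139 ] [0.0001 1.     0.0002 0.0007] 0.24495618495890964 59.46067645680159 [ 0.2293 -0.1532 -5.8657]
(array([14.3345, -6.1852, -1.086 ]), array([ 0.0012, -0.0125,  0.0037]))
```

Emit:
send_rows(
  dr=[
    [0, 0, 0],
    [0, 0, 0],
    [0, 0, 0],
    [0, 0, 0],
    [0, 0, 0],
    [0, 0, 0],
    [0, 0, 0],
    [0, 0, 0],
  ],
  xyz=[
    [1, -0.4, -1],
    [4, -1.7, -1],
    [7, -3, -1],
    [10, -4.3, -1],
    [13, -5.6, -1],
    [14.3, -6.2, -1],
    [14.3, -6.2, -1],
    [14.3, -6.2, -1],
  ],
  jaw=[10, 10, 10, 10, 10, 10, 10, 10],
)

```text
time_s: 6.2
eef_pos: [0.5845, 0.1799, 0.1469]
eef_rot: [0.0, 1.0, 0.0, -0.001]
wrist_force: [0.1, -0.0, -4.1]
opening: 0.246
grasp_force: 59.5
```

```bash
python3 - <<'E'
from h import *
o=ctrl.get_obs();print(o["time_s"],o["eef_pos"])
print(proj("wrist",(.586,.1798,.016)),proj("wrist",(.586,.1798,.024)))
im=save("wrist","w3.png");
c=im[100:290,190:440]
cv2.imwrite("pics/w3c.png",cv2.cvtColor(cv2.resize(c,None,fx=3,fy=3,interpolation=cv2.INTER_CUBIC),cv2.COLOR_RGB2BGR))
print(at_z("wrist",10.,10.,0))
E
```

```text
6.2 [0.5845 0.1799 0.1469]
[316.4089 188.4323] [316.4041 190.4285]
[0.7485 0.4581 0.    ]
```

View pics/w3c.png

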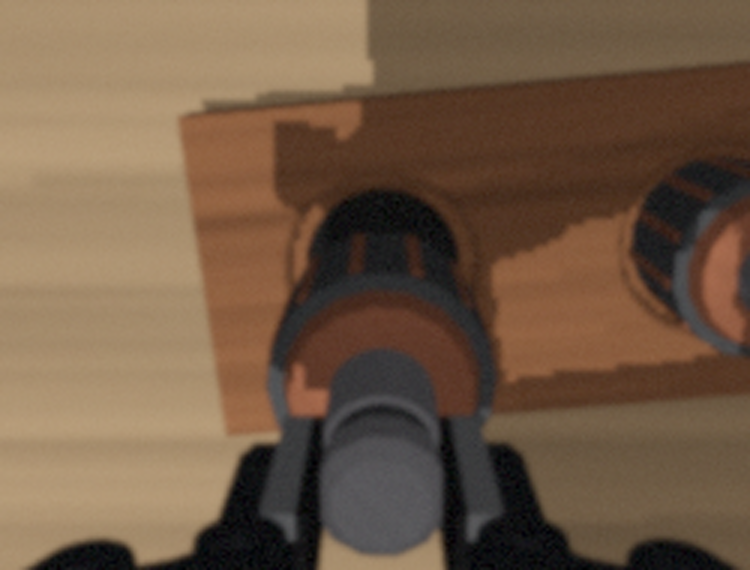

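Emit:
send_rows(
  dr=[
    [0, 0, 0],
    [0, 0, 0],
    [0, 0, 0],
    [0, 0, 0],
    [0, 0, 0],
    [0, 0, 0],
    [0, 0, 0],
    [0, 0, 0],
  ],
  xyz=[
    [0, 0.12, 1],
    [0, 0.12, 2],
    [0, 0.12, 3],
    [0, 0.12, 3.8],
    [0, 0.12, 4.4],
    [0, 0.12, 4.9],
    [0, 0.12, 4.9],
    [0, 0.12, 4.9],
  ],
  jaw=[10, 10, 10, 10, 10, 10, 10, 10],
)

```text
time_s: 7.25
eef_pos: [0.5856, 0.1788, 0.0991]
eef_rot: [-0.0, 1.0, 0.0, 0.0]
wrist_force: [-0.9, 0.8, -5.9]
opening: 0.245
grasp_force: 59.5
```

Emit:
send_rows(
  dr=[
    [0, 0, 0],
    [0, 0, 0],
    [0, 0, 0],
    [0, 0, 0],
    [0, 0, 0],
    [0, 0, 0],
    [0, 0, 0],
    [0, 0, 0],
  ],
  xyz=[
    [0, 0, 0.1],
    [0, 0, 0.2],
    [0, 0, 0.3],
    [0, 0, 0.35],
    [0, 0, 0.4],
    [0, 0, 0.4],
    [0, 0, 0.4],
    [0, 0, 0.4],
  ],
  jaw=[10, 10, 10, 10, 10, 10, 10, 10],
)

```text
time_s: 8.25
eef_pos: [0.5858, 0.1789, 0.0955]
eef_rot: [-0.0, 1.0, 0.0, 0.0]
wrist_force: [-2.3, -0.2, 4.9]
opening: 0.245
grasp_force: 60.4
```

Emit:
send_rows(
  dr=[
    [0, 0, 0],
    [0, 0, 0],
    [0, 0, 0],
    [0, 0, 0],
    [0, 0, 0],
    [0, 0, 0],
    [0, 0, 0],
    [0, 0, 0],
  ],
  xyz=[
    [0, 0, 0],
    [0, 0, 0],
    [0, 0, 0],
    [0, 0, 0],
    [0, 0, -2],
    [0, 0, -5],
    [0, 0, -8],
    [0, 0, -11],
  ],
  jaw=[40, 70, 90, 90, 90, 90, 90, 90],
)

```text
time_s: 9.25
eef_pos: [0.5857, 0.1788, 0.2075]
eef_rot: [-0.0, 1.0, 0.0, 0.001]
wrist_force: [0.8, 0.5, -0.6]
opening: 0.897
grasp_force: 0.0
```

```bash
python3 - <<'E'
from h import *
o=ctrl.get_obs();print(o["time_s"],o["eef_pos"],o["opening"])
save("top","top2.png");w=save("wrist","w4.png")
t=cv2.imread("pics/top2.png")[160:215,225:360]
t=cv2.resize(t,None,fx=5,fy=5,interpolation=cv2.INTER_CUBIC)
w=cv2.cvtColor(w,cv2.COLOR_RGB2BGR)[110:270,180:450];w=cv2.resize(w,None,fx=2,fy=2,interpolation=cv2.INTER_CUBIC)
c=np.zeros((600,680,3),np.uint8);c[:275,:675]=t;c[276:276+320,:540]=w
cv2.imwrite("pics/p.png",c)
# pliers ring from first wrist picture: camera pose then
cal=ctrl.calibration("wrist");T0=np.array(cal["world_from_camera"]).copy();T0[:3,3]+=np.array([.4497,-.451,.1605])-o["eef_pos"]
cal={"camera_matrix":cal["camera_matrix"],"world_from_camera":T0}
f=lambda u,v,z:(lambda od:od[0]+od[1]*(z-od[0][2])/od[1][2])(ray(cal,u/3.3,v/3.3))
print("ring",[f(243,232,z) for z in (.007,.012)])
print("tip/ring bottom pts",f(265,293,.01),"tip",f(288,283,.012))
print("stand corners",f(68,6,.005),f(400,36,.005),f(438,458,.005),f(150,440,.005))
E
```

```text
9.25 [0.5857 0.1788 0.2075] 0.8969336239614695
ring [array([ 0.569, -0.209,  0.007]), array([ 0.5683, -0.2129,  0.012 ])]
tip/ring bottom pts [ 0.5516 -0.214   0.01  ] tip [ 0.5542 -0.2231  0.012 ]
stand corners [ 0.6286 -0.1713  0.005 ] [ 0.6213 -0.2648  0.005 ] [ 0.5023 -0.2547  0.005 ] [ 0.5078 -0.1631  0.005 ]
```

View pics/p.png

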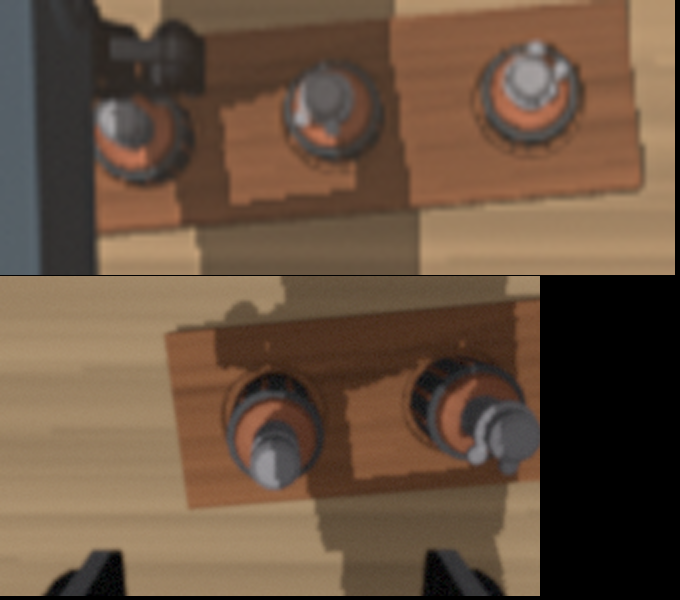

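Emit:
send_rows(
  dr=[
    [0, 0, 0],
    [0, 0, 0],
    [0, 0, 0],
    [0, 0, 0],
    [0, 0, 0.3],
    [0, 0, 0.68],
    [0, 0, 0.68],
    [0, 0, 0.68],
  ],
  xyz=[
    [0, 2, -1],
    [-0.5, 8, -2.75],
    [-1.2, 14, -2.75],
    [-1.8, 20, -2.75],
    [-2.4, 26, -2.75],
    [-3, 32, -2.75],
    [-3.6, 38, -2.75],
    [-3.6, 39.4, -2.75],
  ],
  jaw=[90, 90, 90, 90, 90, 90, 90, 90],
)

```text
time_s: 10.35
eef_pos: [0.5477, -0.2195, 0.2316]
eef_rot: [0.0, 0.999, -0.038, -0.001]
wrist_force: [-0.6, 0.2, 0.5]
opening: 0.895
grasp_force: 0.0
```

Emit:
send_rows(
  dr=[
    [0, 0, 0],
    [0, 0, 0],
    [0, 0, 0],
    [0, 0, 0],
    [0, 0, 0],
    [0, 0, 0],
    [0, 0, 0],
    [0, 0, 0],
  ],
  xyz=[
    [0, 0, 0],
    [0, 0, 0],
    [0, 0, 0],
    [0, 0, 0],
    [0, 0, 0],
    [0, 0, 0],
    [0, 0, 0],
    [0, 0, 0],
  ],
  jaw=[90, 90, 90, 90, 90, 90, 90, 90],
)

```text
time_s: 11.35
eef_pos: [0.5495, -0.2153, 0.2323]
eef_rot: [-0.0, 0.999, -0.035, -0.0]
wrist_force: [0.5, -1.0, 0.4]
opening: 0.898
grasp_force: 0.0
```

```bash
python3 - <<'E'
from h import *
o=ctrl.get_obs();print(o["time_s"],o["eef_pos"],o["eef_rot"])
for z in (.16,.13): print(proj("wrist",(.55,-.215,z)))
w=save("wrist","w5.png");cv2.imwrite("pics/w5c.png",cv2.cvtColor(cv2.resize(w[120:300,200:440],None,fx=3.3,fy=3.3,interpolation=cv2.INTER_CUBIC),cv2.COLOR_RGB2BGR))
t=cv2.imread("pics/top2.png")
print("stub top",at_z("top",249.6,183.4,.116),at_z("top",289.6,179,.116),at_z("top",331.2,175.4,.116))
E
```

```text
11.35 [ 0.5495 -0.2153  0.2323] [-0.      0.9994 -0.0355 -0.    ]
[315.9197 207.5   ]
[316.0049 197.4465]
stub top [0.5833 0.1752 0.116 ] [0.5952 0.0695 0.116 ] [ 0.605  -0.0404  0.116 ]
```

View pics/w5c.png

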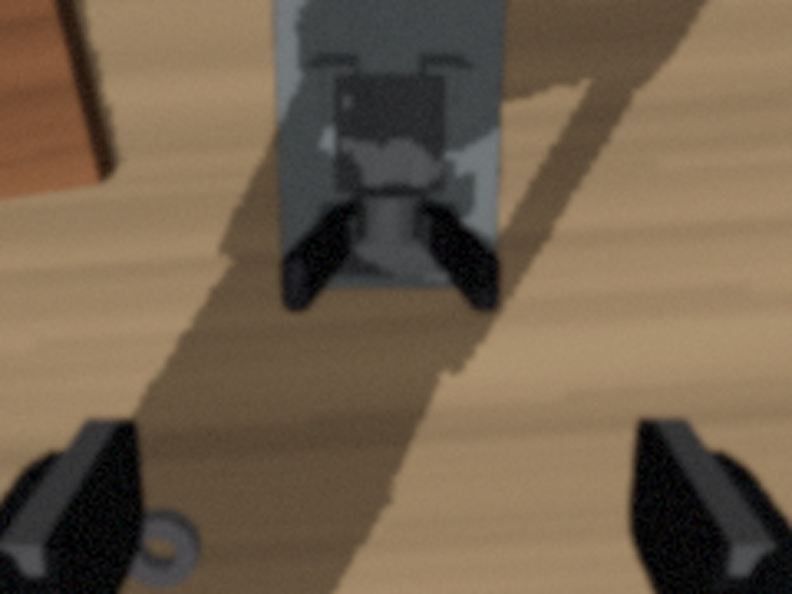

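Emit:
send_rows(
  dr=[
    [0, 0, 0],
    [0, 0, 0],
    [0, 0, 0],
    [0, 0, 0],
    [0, 0, 0],
    [0, 0, 0],
    [0, 0, 0],
    [0, 0, 0],
  ],
  xyz=[
    [0.15, 0.07, 2],
    [0.15, 0.07, 4],
    [0.15, 0.07, 6],
    [0.15, 0.07, 8],
    [0.15, 0.07, 9.9],
    [0.15, 0.07, 9.9],
    [0.15, 0.07, 9.9],
    [0.15, 0.07, 9.9],
  ],
  jaw=[90, 90, 90, 90, 90, 90, 80, 70],
)

```text
time_s: 12.4
eef_pos: [0.5516, -0.2164, 0.1344]
eef_rot: [0.0, 0.999, -0.035, 0.001]
wrist_force: [-0.3, -0.0, 0.3]
opening: 0.702
grasp_force: 0.0
```

Emit:
send_rows(
  dr=[
    [0, 0, 0],
    [0, 0, 0],
    [0, 0, 0],
    [0, 0, 0],
    [0, 0, 0],
    [0, 0, 0],
    [0, 0, 0],
    [0, 0, 0],
  ],
  xyz=[
    [0, 0, 0],
    [0, 0, 0],
    [0, 0, 0],
    [0, 0, 0],
    [0, 0, 0],
    [0, 0, 0],
    [0, 0, 0],
    [0, 0, 0],
  ],
  jaw=[60, 52, 46, 40, 34, 25, 20, 20],
)

```text
time_s: 13.4
eef_pos: [0.5521, -0.2165, 0.1357]
eef_rot: [0.001, 0.999, -0.035, 0.001]
wrist_force: [-1.4, 2.2, 10.7]
opening: 0.276
grasp_force: 60.2
```

Emit:
send_rows(
  dr=[
    [0, 0, 0],
    [0, 0, 0],
    [0, 0, 0],
    [0, 0, 0],
    [0, 0, 0],
    [0, 0, 0],
    [0, 0, 0],
    [0, 0, 0],
  ],
  xyz=[
    [0, 0, 0],
    [0, 0, 0],
    [0, 0, 0],
    [0, 0, 0],
    [0, 0, 0],
    [0, 0, 0],
    [0, 0, 0],
    [0, 0, 0],
  ],
  jaw=[20, 20, 20, 20, 20, 20, 20, 20],
)

```text
time_s: 14.4
eef_pos: [0.552, -0.2165, 0.1356]
eef_rot: [0.001, 0.999, -0.035, 0.001]
wrist_force: [-2.5, 2.0, 10.3]
opening: 0.283
grasp_force: 60.2
```

Emit:
send_rows(
  dr=[
    [0, 0, 0],
    [0, 0, 0],
    [0, 0, 0],
    [0, 0, 0],
    [0, 0, 0],
    [0, 0, 0],
    [0, 0, 0],
    [0, 0, 0],
  ],
  xyz=[
    [0, 0, -0.7],
    [0, 0, -2],
    [0, 0, -4],
    [0, 0, -6],
    [0, 0, -8],
    [0, 0, -10],
    [0, 0, -12],
    [0, 0, -13.5],
  ],
  jaw=[20, 20, 20, 20, 20, 20, 20, 20],
)

```text
time_s: 15.4
eef_pos: [0.551, -0.2161, 0.2695]
eef_rot: [0.0, 0.999, -0.035, 0.0]
wrist_force: [-0.3, -0.5, -2.7]
opening: 0.283
grasp_force: 59.3
```

```bash
python3 - <<'E'
from h import *
o=ctrl.get_obs();print(o["time_s"],o["eef_pos"],o["eef_rot"],o["opening"],o["grasp_force"],o["wrist_force"],o["torque"],o["q"])
print(shift((.577,.179,.27),np.radians(-4.1)))
E
```

```text
15.4 [ 0.551  -0.2161  0.2695] [ 0.0002  0.9994 -0.0354  0.0003] 0.2825201511407151 59.25910770893097 [-0.2536 -0.5333 -2.674 ] [-0.0821  0.0259 -0.0124] [-0.5741  0.1828  1.5108 -0.      1.4474  1.0676]
(array([ -0.207 , -39.5925,  -0.0606]), array([ 0.0035, -0.0055,  0.0065]))
```

Emit:
send_rows(
  dr=[
    [0, 0, 0],
    [0, 0, 0],
    [0, 0, 0],
    [0, 0, 0],
    [0, 0, 0],
    [0, 0, 0],
    [0, 0, 0],
    [0, 0, 0],
  ],
  xyz=[
    [0, -2, 0],
    [0, -6, 0],
    [0, -11.5, 0],
    [0, -17.5, 0],
    [-0.1, -23.5, 0],
    [-0.2, -29, 0],
    [-0.2, -34, 0],
    [-0.2, -37.5, 0],
  ],
  jaw=[20, 20, 20, 20, 20, 20, 20, 20],
)

```text
time_s: 16.4
eef_pos: [0.574, 0.1617, 0.2671]
eef_rot: [-0.0, 0.999, -0.034, -0.001]
wrist_force: [0.5, -0.9, -2.0]
opening: 0.278
grasp_force: 59.3
```

Emit:
send_rows(
  dr=[
    [0, 0, 0],
    [0, 0, 0],
    [0, 0, 0],
    [0, 0, 0],
    [0, 0, 0],
    [0, 0, 0],
    [0, 0, 0],
    [0, 0, 0],
  ],
  xyz=[
    [0, -1, 0],
    [0, -1.7, 0],
    [0, -2.1, 0],
    [0, -2.1, 0],
    [0, -2.1, 0],
    [0, -2.1, 0],
    [0, -2.1, 0],
    [0, -2.1, 0],
  ],
  jaw=[20, 20, 20, 20, 20, 20, 20, 20],
)

```text
time_s: 17.4
eef_pos: [0.577, 0.179, 0.2683]
eef_rot: [-0.0, 0.999, -0.036, 0.0]
wrist_force: [0.7, 0.6, -2.4]
opening: 0.281
grasp_force: 59.4
```

```bash
python3 - <<'E'
from h import *
o=ctrl.get_obs();print(o["time_s"],o["eef_pos"],o["eef_rot"],o["opening"])
P=o["eef_pos"];cx,cy=P[0]+.0085,P[1]-.0006
w=save("wrist","w6.png");s=save("scene","s6.png");t=save("top","t6.png")
print("wrist: ring pred",[proj("wrist",(cx,cy,z)) for z in (.141,.146)],"stub",proj("wrist",(.5858,.1788,.116)))
print("scene: ring pred",[proj("scene",(cx,cy,z)) for z in (.141,.146)],"stub",proj("scene",(.5858,.1788,.116)))
def crop(im,c,w,h,f):
    x,y=int(c[0]-w/2),int(c[1]-h/2);x=max(x,0);y=max(y,0);print("origin",x,y,"scale",f)
    return cv2.cvtColor(cv2.resize(im[y:y+h,x:x+w],(w*f,h*f),interpolation=cv2.INTER_CUBIC),cv2.COLOR_RGB2BGR)
a=crop(w,proj("wrist",(cx,cy,.13)),90,110,5)
b=crop(s,proj("scene",(cx,cy,.15)),50,85,7)
b=b[:600]
c=np.zeros((600,800,3),np.uint8);c[:550,:450]=a;c[:595,450:800]=b;cv2.imwrite("pics/last.png",c)
E
```

```text
17.4 [0.577  0.179  0.2683] [-0.      0.9994 -0.0355  0.    ] 0.2808923771342319
wrist: ring pred [array([316.4856, 182.7652]), array([316.482 , 183.9171])] stub [316.1261 177.3276]
scene: ring pred [array([369.1723, 164.4912]), array([369.3293, 163.2075])] stub [368.546  170.7808]
origin 271 125 scale 5
origin 344 119 scale 7
```

View pics/last.png

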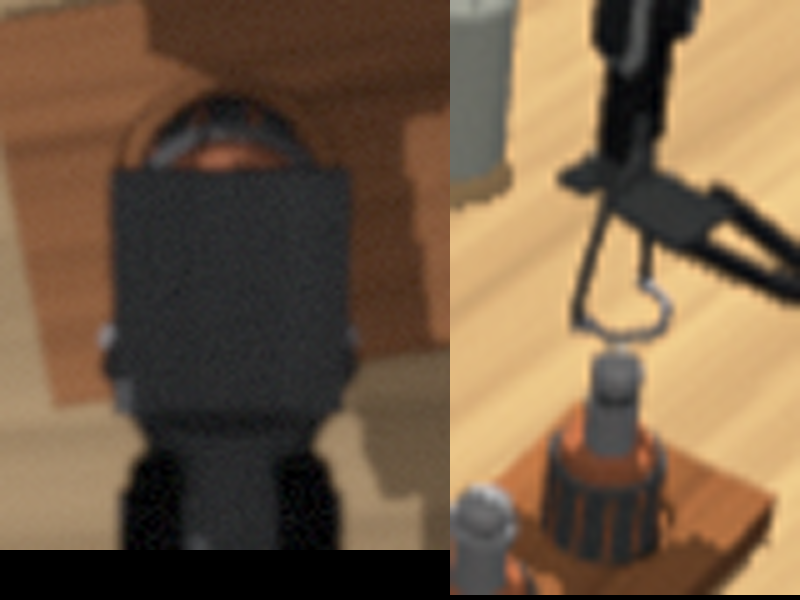

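```bash
python3 - <<'E'
from h import *
f=lambda p:((proj("scene",p)-[344,119])+.5)*7+[450,0]
P=np.array([.577,.179]);yaw=np.radians(-4.1);X=np.array([np.cos(yaw),np.sin(yaw)])
c=P+.0085*X
th=np.linspace(0,2*np.pi,180)
for z in (.141,.146):
  for r in (.015,.0175,.019):
    q=np.array([f((c[0]+r*np.cos(t),c[1]+r*np.sin(t),z)) for t in th]);print("ring",z,r,"ctr",f((*c,z)),"right",q[:,0].max(),"bottom",q[:,1].max(),"left",q[:,0].min())
q=np.array([f((.5858+.009*np.cos(t),.1788+.009*np.sin(t),.116)) for t in th]);print("stub top face l,r,t",q[:,0].min(),q[:,0].max(),q[:,1].min())
q=np.array([f((.5858+.012*np.cos(t),.1788+.012*np.sin(t),.113)) for t in th]);print("stub 12 l,r,t",q[:,0].min(),q[:,0].max(),q[:,1].min())
q=np.array([f((.5858+.012*np.cos(t),.1788+.012*np.sin(t),.1)) for t in th]);print("groove bottom mid",q[:,1].max())
q=np.array([f((.5858+.027*np.cos(t),.1788+.027*np.sin(t),.016)) for t in th]);print("foot l,r,b",q[:,0].min(),q[:,0].max(),q[:,1].max())
o=f((*c,.141));print("d/dx",f((c[0]+.001,c[1],.141))-o,"d/dy",f((c[0],c[1]+.001,.141))-o,"d/dz",f((*c,.142))-o)
# crossbar at grip -57 top corners for reference, handle
E
```

```text
ring 0.141 0.015 ctr [629.5723 321.8995] right 664.4222913633513 bottom 344.20785178301253 left 594.7722278744808
ring 0.141 0.0175 ctr [629.5723 321.8995] right 670.2365680684943 bottom 347.96452863212687 left 588.9770993886318
ring 0.141 0.019 ctr [629.5723 321.8995] right 673.7259498750983 bottom 350.223890364288 left 585.5006910175997
ring 0.146 0.015 ctr [630.6708 312.9136] right 665.6200649008458 bottom 335.20526523943806 left 595.7720585081219
ring 0.146 0.0175 ctr [630.6708 312.9136] right 671.4509096501336 bottom 338.9592376286929 left 589.9605014889805
ring 0.146 0.019 ctr [630.6708 312.9136] right 674.9502369145769 bottom 341.21698807305376 left 586.4742397807571
stub top face l,r,t 604.7282331775218 645.9321042864594 352.7208570735687
stub 12 l,r,t 597.2733048139282 652.1206901614768 353.5493464657959
groove bottom mid 411.51305763054347
foot l,r,b 546.5969148039476 663.6846767302259 571.9936324182015
d/dx [1.8491 1.0056] d/dy [ 1.4043 -1.0779] d/dz [ 0.2192 -1.7931]
```

```bash
python3 - <<'E'
import cv2,numpy as np
im=cv2.imread("pics/s6.png").astype(int)
np.set_printoptions(linewidth=200)
print("red"); print("     ",np.arange(358,382))
for r in range(155,186): print(r,im[r,358:382,2])
print("blue")
for r in range(155,186): print(r,im[r,358:382,0])
E
```

```text
red
      [358 359 360 361 362 363 364 365 366 367 368 369 370 371 372 373 374 375 376 377 378 379 380 381]
155 [218 222 226 229 229 108  76 210 229 227 228 230 231 114  83 227 206 191 132 103  71  42  20  13]
156 [224 227 228 230 204  84  96 225 229 227 228 231 230 104  94 227 228 228 215 213 150 129  76  40]
157 [226 228 230 229 163  70 126 225 228 227 228 229 208  83  97 221 228 232 237 241 226 220 149 127]
158 [227 228 229 229 128  68 167 227 228 228 228 229 206  89  99 218 235 237 238 239 238 239 225 214]
159 [228 228 230 229 104  91 211 230 227 227 226 226 187 103 145 215 238 239 237 237 237 236 236 233]
160 [228 226 228 202  84 107 224 229 226 225 227 228 216 156 137 165 217 237 237 236 235 233 230 228]
161 [227 227 229 163  76 156 227 227 225 226 228 232 234 226 211 148 166 221 237 236 232 228 227 229]
162 [227 228 229 127  70 174 227 226 225 228 232 235 237 239 238 216 156 175 232 232 227 227 230 236]
163 [226 229 229 116  59 158 222 230 230 232 235 237 238 239 240 236 143 144 227 227 226 231 236 239]
164 [226 227 226 117  55 116 166 229 235 236 239 239 238 237 239 225 128 1
[... 4636 characters left out ...]
 75  74  73  69  72  77  79  79  79  77  74 105 125 126 123 124 124 122 122 123 123 121]
180 [ 86  80  76  74  73  70  75  76  78  79  80  76  66  69 103 117 123 125 123 122 123 123 122 124]
181 [ 81  79  76  77  74  71  77  77  80  79  78  75  60  49  80  98 114 122 122 125 123 123 125 128]
182 [ 83  67  62  73  60  62  73  80  78  78  80  75  55  46  55  76  92  99 115 121 124 126 130 132]
183 [ 69  61  46  55  46  49  64  76  79  79  77  66  49  60  47  62  81  72  83  98 114 127 133 135]
184 [ 50  52  37  40  43  43  52  57  60  60  59  50  47  69  52  55  84  68  63  69  84 102 119 130]
185 [ 41  48  41  39  40  39  44  45  45  43  44  44  42  57  49  51  76  66  61  60  61  69  84 100]
```

Emit:
send_rows(
  dr=[
    [0, 0, 0],
    [0, 0, 0],
    [0, 0, 0],
    [0, 0, 0],
    [0, 0, 0],
    [0, 0, 0],
    [0, 0, 0],
    [0, 0, 0],
  ],
  xyz=[
    [-0.15, 0, 0.5],
    [-0.15, 0, 1],
    [-0.15, 0, 1.5],
    [-0.15, 0, 2],
    [-0.15, 0, 2.3],
    [-0.15, 0, 2.3],
    [-0.15, 0, 2.3],
    [-0.15, 0, 2.3],
  ],
  jaw=[20, 20, 20, 20, 20, 20, 20, 20],
)

```text
time_s: 18.55
eef_pos: [0.5757, 0.1792, 0.2456]
eef_rot: [-0.0, 0.999, -0.035, 0.0]
wrist_force: [0.5, 0.0, -2.4]
opening: 0.28
grasp_force: 59.3
```

```bash
python3 - <<'E'
from h import *
np.set_printoptions(linewidth=200)
o=ctrl.get_obs();print(o["time_s"],o["eef_pos"],o["eef_rot"],o["wrist_force"])
P=o["eef_pos"];c=(P[0]+.0085,P[1]-.0006,P[2]-.1236);print(c,proj("scene",c),proj("scene",(.5858,.1788,.116)))
im=np.mean([ctrl.camera("scene").astype(float) for _ in range(4)],0)
np.save("s7.npy",im);im=im.astype(int)
print("     ",np.arange(358,380))
for r in range(162,182): print(r,im[r,358:380,0])
# wrist refit of stub in w4: bright/gray circle
E
```

```text
18.55 [0.5757 0.1792 0.2456] [-0.      0.9994 -0.0354  0.0002] [ 0.5191  0.044  -2.4441]
(np.float64(0.5841704710357819), np.float64(0.17863606362959197), np.float64(0.12197496216792712)) [368.2713 169.0791] [368.546  170.7808]
      [358 359 360 361 362 363 364 365 366 367 368 369 370 371 372 373 374 375 376 377 378 379]
162 [226 226 229 202  83  98 220 227 226 228 235 236  99 105 238 240 237 237 235 232 227 227]
163 [226 228 228 159  75 152 225 228 229 232 237 217  88 107 236 238 237 233 230 226 226 231]
164 [227 228 226 123  70 177 228 232 233 236 238 185  92 150 231 237 233 228 225 227 233 238]
165 [225 226 216  98  90 213 233 234 236 238 237 197 115 156 210 226 227 226 228 235 238 238]
166 [223 224 191  80 109 231 237 237 238 237 237 229 180 143 150 192 214 230 236 238 239 236]
167 [223 224 159  76 164 237 239 238 237 236 236 237 227 202 151 165 202 236 239 239 236 234]
168 [223 228 129  72 190 240 240 236 212 204 193 218 228 227 208 153 172 237 238 236 233 232]
169 [229 233 120  62 161 222 206 176 143 136 125 150 184 229 224 141 189 236 236 234 232 230]
170 [232 236 134  68 116
[... 403 characters left out ...]
8  88 183 232 232 228 225 225 225 225 222]
175 [234 233 230 226 224 181  92  56  61  72  69  62  84 198 231 228 225 226 225 223 221 220]
176 [232 228 225 217 204 139  85  54  46  52  49  47  87 196 227 226 226 225 223 220 220 221]
177 [227 224 214 199 193 117  79  74  64  68  66  71  96 212 227 226 225 223 220 220 221 220]
178 [223 214 196 182 192 115  77  79  77  79  77  77  99 223 229 225 222 221 220 221 220 219]
179 [214 194 178 189 195 106  74  77  78  79  80  75  97 211 226 223 221 221 220 219 219 219]
180 [183 153 165 195 193  98  73  77  79  79  78  76  98 191 196 201 221 222 220 219 220 220]
181 [142 105 137 189 156  86  73  77  79  79  78  80 115 151 141 152 208 221 221 221 220 220]
```

Emit:
send_rows(
  dr=[
    [0, 0, 0],
    [0, 0, 0],
    [0, 0, 0],
    [0, 0, 0],
    [0, 0, 0],
    [0, 0, 0],
    [0, 0, 0],
    [0, 0, 0],
  ],
  xyz=[
    [-0.08, 0, 0],
    [-0.08, 0, 0.2],
    [-0.08, 0, 0.4],
    [-0.08, 0, 0.6],
    [-0.08, 0, 0.8],
    [-0.08, 0, 1],
    [-0.08, 0, 1],
    [-0.08, 0, 1],
  ],
  jaw=[20, 20, 20, 20, 20, 20, 20, 20],
)

```text
time_s: 19.75
eef_pos: [0.5748, 0.1793, 0.2354]
eef_rot: [-0.0, 0.999, -0.035, 0.0]
wrist_force: [0.1, 0.7, -2.6]
opening: 0.285
grasp_force: 59.3
```

Emit:
send_rows(
  dr=[
    [0, 0, 0],
    [0, 0, 0],
    [0, 0, 0],
    [0, 0, 0],
    [0, 0, 0],
    [0, 0, 0],
    [0, 0, 0],
    [0, 0, 0],
  ],
  xyz=[
    [0, 0, 0.2],
    [0, 0, 0.4],
    [0, 0, 0.6],
    [0, 0, 0.8],
    [0, 0, 1],
    [0, 0, 1.17],
    [0, 0, 1.17],
    [0, 0, 1.17],
  ],
  jaw=[20, 20, 20, 20, 20, 20, 20, 20],
)

```text
time_s: 20.75
eef_pos: [0.5748, 0.1793, 0.2237]
eef_rot: [0.0, 0.999, -0.035, 0.0]
wrist_force: [-0.3, -0.4, -2.6]
opening: 0.284
grasp_force: 59.3
```

```bash
python3 - <<'E'
from h import *
np.set_printoptions(linewidth=200)
o=ctrl.get_obs();print(o["time_s"],o["eef_pos"],o["eef_rot"],o["wrist_force"],o["opening"])
im=np.mean([ctrl.camera("scene").astype(float) for _ in range(4)],0).astype(int)
print("     ",np.arange(358,380))
for r in range(165,186): print(r,im[r,358:380,0])
E
```

```text
20.75 [0.5748 0.1793 0.2237] [ 0.      0.9994 -0.0354  0.0001] [-0.3135 -0.4497 -2.6055] 0.28351729662703584
      [358 359 360 361 362 363 364 365 366 367 368 369 370 371 372 373 374 375 376 377 378 379]
165 [225 225 226 196  81 105 230 236 237 241 241 118  62 157 106  56  51  78 130 219 241 240]
166 [222 223 224 144  72 167 235 238 238 240 240 121  81 219 202 131 130 200 225 241 241 237]
167 [221 225 226 114  82 225 240 239 237 239 238 108  84 229 229 208 219 238 241 240 236 234]
168 [223 229 207  94 109 237 240 236 213 207 189  84  92 221 231 234 239 240 238 236 234 233]
169 [228 234 194  90 168 238 210 175 144 138 123  91 113 202 236 239 239 237 235 233 233 231]
170 [233 237 154  82 193 237 163 110 104 105 104 103 114 172 233 239 237 234 233 232 230 228]
171 [237 238 113  96 226 239 134  97 102 104 105 105 104 136 208 235 235 233 231 229 228 226]
172 [239 219  90 108 236 239 119  92 102 108 110 105  97 104 159 202 232 231 229 227 226 226]
173 [238 198  83 131 235 234 113  81  91  98 102  93  91 137 167 165 228 229 226 226 226 225]
174 [236 171  75 146 228 211 103  73  81  84  88 
[... 378 characters left out ...]
2  95 190 220 227 223 220 220 221 221 219]
179 [215 196 182 185 154  92  75  78  79  80  79  76  98 206 227 224 221 221 221 220 219 220]
180 [185 153 164 151 119  76  73  78  78  80  79  74  90 158 192 201 222 222 221 220 220 220]
181 [141 107 131 119 110  77  75  78  79  79  78  79 119 170 145 153 209 222 221 221 220 220]
182 [103  78 103 111 112  90  77  77  79  80  78  80 121 185 126 111 165 201 215 221 220 224]
183 [ 81  68  95 113 115 108  92  81  80  81  80  88 111 146 116  91 123 178 190 198 217 228]
184 [ 75  66  91 107 113 113 108 103 103 103 102 105 112 115 104  79  90 169 173 173 187 205]
185 [ 65  55  77  95 103 108 110 113 114 113 113 113 107 104  93  65  74 165 169 167 165 168]
```

```bash
python3 -c "
from h import *
print(ctrl.hand_in())"
```

```text
the job is handed in; nothing more can be done
None
```

I handed the job in at about 21 s. The loose rotor stands released in the free nest. The robot holds the squeezed pliers with the spread clip around the groove, level to about 1 mm by camera estimate. The force sensor read only the pliers' own weight, so the clip is not touching the axle. I did not check the done rotors or the other bench items in a last picture.

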